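Start and close a gem jar's screw lid

TASK

Close the open jar of nail gems with its pink screw lid, the way you start a fine thread without crossing it: set the lid level on the neck, turn it gently backward (anticlockwise seen from above) until it has climbed the thread and drops a step, then turn it forward (clockwise) until it is fully home and hand-tight. Never force it, let go at the end, and leave the other things where they are.

Things in the scene. Friction and masses are not known exactly. Their poses are not given: they have to be found in the camera images.
- lid_center (a point): Centre of the loose pink screw lid: round, ribbed, 57 mm across, 16 mm high, about 40 g, lying right way up on the table. The point is on its axis, 8 mm above the skirt's foot; its z axis points up out of the flat top. Inside, the skirt is 50 mm across and 11 mm deep, with three short thread pieces 120 degrees apart near its foot; how they are turned is not marked.
- lid: The same lid as a body; origin on its axis at the foot of the skirt.
- jar_rim (a point): Middle of the open frosted jar's mouth, at the height of its rim (66 mm above the table). The neck is 42 mm across and 17 mm high, the jar's body below it 51 mm across. Screwed home, the lid's centre is 3.2 mm below this point; it stops sinking about 0.4 rad before the thread takes up and the torque rises steeply (0.2 to 0.4 N m is hand-tight).
- jar: The same jar as a body, with the heavy round stand that it is fixed in (110 mm across, 22 mm high, with a rubber collar up to 28 mm); it cannot turn or slide. Origin on its axis at table height, z up.
- neck_thread (a point): On the jar's axis 4 mm below the rim, where the thread starts: right-hand, 48 mm across, 3 starts, 4.5 mm from thread to thread, 2.1 mm per rad; how the starts are turned is not marked. Lying on it the lid's centre is 3 to 8 mm above this point; turned back it climbs at most 2.1 rad, drops 4 mm, then screws home in about 1.8 rad. If it slips down before any climb, turn on back to the next drop.
- spare_jar: Bystander: closed amber jar with white cap, 50 mm across, 39 mm high, loose; origin at the middle of its underside.
- palette_dish: Bystander: shallow white mixing dish, 84 mm across, 14 mm high, loose; origin at the middle of its underside.
- dotting_tool: Bystander: red pen-like dotting tool, 154 mm long, 9 mm thick, lying along its y axis, loose; origin under its middle.
There are look-alikes about, which are no part of the job. There is more than one size of the lid; the job needs the middle-sized.

How it is judged (in metres and radians):
On the way, in this order (a step that is already met when the one before it is completed fails the run):
1. the lid sits level on the neck, touching it, turned so far back that it has climbed to the thread's start (its centre more than 2.8 mm above the rim point) (horizontal distance between lid_center and jar_rim below 0.0018 m and angle between lid_center's own z axis and vertical below 0.05 rad and z of lid_center in the frame of jar_rim between 0.0028 and 0.0044 m and contact force between lid and jar above 0.2 N), for 0.15 s.
2. the lid, still level, has dropped a step onto the next thread (its centre less than 1 mm above the rim point) (horizontal distance between lid_center and jar_rim below 0.0018 m and angle between lid_center's own z axis and vertical below 0.05 rad and z of lid_center in the frame of jar_rim below 0.001 m), for 0.1 s.
At the end, for the whole second after the job is handed in: the lid is fully home on the jar (its centre 2.7 mm or more below the rim point, within 1.8 mm of the jar's axis, level within 0.03 rad), at rest and let go, and hand-tight: thread and rim still press on it with more than 5 N in all (z of lid_center in the frame of jar_rim below -0.0027 m and horizontal distance between lid_center and jar_rim below 0.0018 m and angle between lid_center's own z axis and vertical below 0.03 rad and contact force between lid and jar above 5 N and linear speed of lid below 0.005 m/s and contact force between the fingers and lid below 0.05 N); the robot touches nothing.
It fails at once if the thread is forced: over 30 N of contact force between lid and jar before the lid is home (its centre higher than 2.5 mm below the rim point) (z of lid_center in the frame of jar_rim above -0.0025 m and contact force between lid and jar above 30 N).
It fails at once if the lid is wrenched: over 150 N of contact force in all between lid and jar (contact force between lid and jar above 150 N).
It fails at once if the closed amber jar is moved by more than 20 mm (distance of spare_jar from where it was at the start of the episode above 0.02 m).
It fails at once if the dish is moved by more than 20 mm (distance of palette_dish from where it was at the start of the episode above 0.02 m).
It fails at once if the dotting tool is moved by more than 20 mm (distance of dotting_tool from where it was at the start of the episode above 0.02 m).
It also fails if it takes over 64 s, if anything falls off the work surface, if the arm or the gripper's body presses on something with over 40 N, if the wrist force passes 120 N, or if a joint passes its speed limit or range.

ROBOT

A 6-joint arm with a two-finger parallel gripper is mounted at the origin on the work surface. World frame = base frame: x ahead of the robot, y to its left, z up, the work surface at z = 0. Lengths are in m, angles in degrees, forces in N, time in s.
With the tool pointing down it reaches from about 0.4 to 0.825 m from the base axis. Payload 7 kg.
Tool frame: the origin (TCP) lies at the very end of the fingers, on their centre line; the grasp point (between the pads) lies 19 mm behind it (ctrl.tcp_to_grasp is the distance from the TCP to the grasp point, in m); z points along the fingers, y is the direction in which the jaws open and shut (so a half turn about z gives the same grasp; the last joint's range is limited). The gripper opens to 88 mm and grips with 3 to 60 N. Pads are 19 mm wide; open, the fingers measure 130 mm over their backs; the gripper's body (78 mm by 193 mm) begins 47 mm behind the grasp point.
Start: joints at [91.851, 20.546, 0.682, 0, -70.136, -16.507], TCP at [0.171, 0.653, 0.227] pointing down, gripper open.
Joint ranges: [-176.03, 176.03], [-82.01, 121.73], [-58.28, 71.71], [-173.87, 95.51], [-174.79, -0.11], [-173.66, 173.66]. Speed limits (degrees/s): [136.94, 136.94, 172.46, 180, 180, 180].

INTERFACE

Orientations are given as [roll, pitch, yaw] about the fixed x, y, z axes, in that order (R = Rz(yaw) Ry(pitch) Rx(roll)).
In Python, from plant import ctrl gives the robot as it stands.
- The arm moves only by the tool jog_arm, never from a script. Its argument "commands" is a list of rows, each an object of numbers: "x", "y", "z": the shift along the tool's x, y, z in cm; "roll": the turn about the tool's z in rad. In form: [{"x": .., "y": .., "z": .., "roll": ..}, ...]. A call has 1 to 12 rows; each row shifts and turns the commanded pose from where the row before left it, along the tool's axes as they then stand; what a row does not reach is not made up. A row lasts 1/10 s, in which the tool goes at most 50 mm and 8.59 degrees, less where a joint would pass 70% of its speed; a pose out of reach is approached as far as the arm can. A call is refused whole if a number of a shift passes 5 or a number of a turn 0.15, either way. A call with a gripper value outside its range is refused whole. "gripper" is the finger opening in cm, from 0 to 8.76, set as the call begins (left out, the last holds). The fingers move at their own pace and stop on an object; the grip force is fixed at half the most. Time passes only in rows, so rows that do not move let the fingers close. It gives the time, the measured TCP pose, the force and the opening at its end, in the units of the state.
- ctrl.get_obs(): the state, without advancing time (a new reading comes with each control period).
- ctrl.snapshot(name): name is "scene" or "top"; returns a dict with "image" (384x512x3 uint8, red, green, blue), "mtx" (3x3 intrinsics, pixels), "position" and "orientation" of the camera in the world. Camera axes: x right, y up, looking along -z (the intrinsics and any distortion apply to the point x, -y, -z); pixel columns grow to the right and rows downward; lengths in m; the calibration is good to about 2 mm. A picture is of the moment at which its call begins. There is no depth.
- ctrl.close_job(): hands the job in, once; it reports no verdict.
Trained networks look in the newest picture that a camera, given by its name, has taken for a name from the list of things; names that differ only in an ending like _2 or _b are one class to them, and where a whole thing is asked for, a point or a joint stands for the part that bears it (a point fixed in the world has none). Each returns a list of dicts, best first, with "confidence" (0 to 1); they miss things now and then, are a little off and sometimes report something else, mostly with a low value. They report only what shows in the picture. A call takes as long as a camera call. They do not tell look-alikes from the thing itself.
- ctrl.search_frame(camera, query): "position" ([column, row] as shares, 0 to 1, of the picture: columns of its width, rows of its height, amid what is visible of it).
- ctrl.regions_of(camera, query): "mask" (384x512 bool, what is visible of it) and "position" ([column, row] as shares, 0 to 1, of the picture: columns of its width, rows of its height, amid what is visible of it).
The state is a dict: "clock": time; "joint_pos": joint angles; "qvel": joint speeds; "tau": joint torques, N m; "tool_pos": TCP position; "orientation": TCP orientation; "force": force on the tool from outside, world axes, zero at the start; "moment": the same for the moment, N m; "opening": finger opening in m.
Only numpy, scipy, OpenCV 4.12 (cv2) and the standard library are available. Lean on these libraries where they do the work, as an engineer would, in place of code of your own. Each camera call takes 0.05 s, during which the arm holds its last target.

## Working session

There is one attempt and no reset: what is moved stays moved. The work goes in short steps, Python scripts to look and compute and a tool call to move; the robot and the scene stay as the last step left them, time stands still between calls to the robot, and variables do not carry over. Pictures are saved under pics/ and viewed, and the job is handed in when it is done.

Besides the shell and the picture viewer there is one more tool, called by a JSON object that holds its "api" and its "payload". jog_arm: Moves the arm, as the interface text tells. Its arguments: {"type":"object","properties":{"commands":{"type":"array"},"gripper":{"type":"number"}},"required":["commands"]}

```bash
mkdir -p pics; ls; cat > h.py <<'E'
import numpy as np,cv2
from plant import ctrl
from scipy.spatial.transform import Rotation as R
def snap(n,f):
    s=ctrl.snapshot(n); cv2.imwrite('pics/'+f,s['image'][:,:,::-1]); return s
E
python3 - <<'E'
from h import *
import pickle
print(ctrl.get_obs())
for n in ['scene','top']:
    s=snap(n,n+'0.png'); pickle.dump(s,open(n+'0.pkl','wb'))
    print(n,s['mtx'],s['position'],s['orientation'],[k for k in s])
    for q in ['lid','jar','spare_jar','palette_dish','dotting_tool']:
        print(q,[(round(d['confidence'],2),np.round(np.array(d['position'])*[512,384],1),d['mask'].sum()) for d in ctrl.regions_of(n,q)])
E
```

```text
pics
{'clock': 0.0, 'joint_pos': array([ 9.18497110e+01,  2.05911666e+01,  6.32358161e-01, -2.19557780e-02,
       -7.01343809e+01, -1.65063581e+01]), 'qvel': array([-0.1754247 , -0.02397558, -0.1471044 , -0.05097059,  0.01032115,
        0.05710701]), 'tau': array([-7.98453984e-04, -5.82710838e+01,  2.93055135e+01,  6.99728161e+00,
        6.98360396e-03, -1.62211750e-04]), 'tool_pos': array([0.17068984, 0.65254608, 0.22560918]), 'orientation': array([ 1.79904786e+02, -6.69090402e-03, -1.46641192e+01]), 'force': array([-0.55749963,  0.30680652, -0.2728372 ]), 'moment': array([-0.01595732,  0.01312353,  0.01442814]), 'opening': 0.08757435742235756}
scene [[357.66005152   0.         250.39409698]
 [  0.         357.66005152 188.9808094 ]
 [  0.           0.           1.        ]] [0.93086812 0.05172342 0.60553281] [ 35.4001933   -0.45097777 110.83698233] ['image', 'mtx', 'position', 'orientation']
lid [(0.92, array([210.1, 120.1]), np.int64(874)), (0.68, array([144., 161.]), np.int64(280)), (0.66, array([187.8, 160.9]), np.int64(510))]
jar [(0.76, array([394.9, 213.9]), np.int64(2427)
[... 347 characters left out ...]
   251.40686076]
 [  0.         442.45035851 190.08038777]
 [  0.           0.           1.        ]] [ 0.47434817 -0.06897891  0.98383153] [ 5.12534201e+00  6.38396652e-02 -9.00928484e+01] ['image', 'mtx', 'position', 'orientation']
lid [(0.85, array([331.2, 214. ]), np.int64(574)), (0.78, array([374.2, 197.4]), np.int64(286)), (0.76, array([334.3, 267.9]), np.int64(1126))]
jar [(0.82, array([136.5, 223.7]), np.int64(2026)), (0.52, array([267.9, 168.9]), np.int64(438))]
spare_jar [(0.66, array([267.6, 172. ]), np.int64(408))]
palette_dish [(0.57, array([252.9, 234.2]), np.int64(1138))]
dotting_tool [(0.75, array([220.5, 113.4]), np.int64(263)), (0.57, array([135.8, 225. ]), np.int64(2044))]
```

View pics/scene0.png

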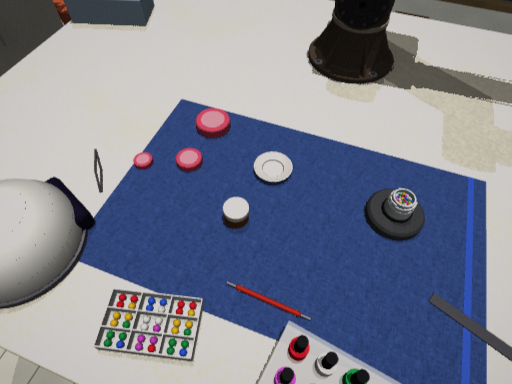

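View pics/top0.png

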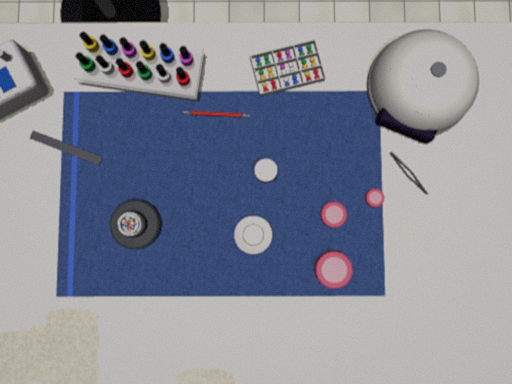

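Pink look-alikes in the top view are at (334,268) large, (331,214) middle and (375,197) small. In the scene view they are at (212,122), (189,158) and (143,160). I choose the middle one and check its size with crops.

```bash
cat >> h.py <<'E'
import pickle
from scipy.optimize import minimize
def proj(s,P):
    Rm=R.from_euler('xyz',s['orientation'],degrees=True).as_matrix()
    c=(np.atleast_2d(P)-s['position'])@Rm
    K=s['mtx']; u=K[0,0]*c[:,0]/-c[:,2]+K[0,2]; v=K[1,1]*-c[:,1]/-c[:,2]+K[1,2]
    return np.c_[u,v]
def ray(s,uv,z):
    Rm=R.from_euler('xyz',s['orientation'],degrees=True).as_matrix();K=s['mtx']
    d=Rm@np.array([(uv[0]-K[0,2])/K[0,0],-(uv[1]-K[1,2])/K[1,1],-1.])
    return s['position']+d*(z-s['position'][2])/d[2]
def circ(x,y,z,r,n=72):
    a=np.linspace(0,2*np.pi,n,endpoint=False); return np.c_[x+r*np.cos(a),y+r*np.sin(a),np.full(n,z)]
def hull(s,parts):
    return cv2.convexHull(proj(s,np.vstack(parts)).astype(np.float32))[:,0]
def crop(s,c,r,f,curves=(),k=8):
    u,v=map(int,c); im=s['image'][max(v-r,0):v+r,max(u-r,0):u+r,::-1]
    im=cv2.resize(im,None,fx=k,fy=k,interpolation=cv2.INTER_CUBIC)
    for cv in curves:
        p=((cv-[max(u-r,0),max(v-r,0)]+.5)*k*8).astype(np.int32)
        cv2.polylines(im,[p.reshape(-1,1,2)],True,(0,255,0),1,cv2.LINE_AA,3)
    cv2.imwrite('pics/'+f,im)
E
python3 - <<'E'
from h import *
S={n:pickle.load(open(n+'0.pkl','rb')) for n in ['scene','top']}
# coarse
print(ray(S['top'],(331.2,214),.016),ray(S['scene'],(188,159),.012))
print(ray(S['top'],(131,223),.066),ray(S['scene'],(404,199),.066))
# lid silhouettes by colour
for n,c in [('scene',(188,160)),('top',(333,214))]:
    s=S[n]; hsv=cv2.cvtColor(s['image'],cv2.COLOR_RGB2HSV)
    m=((hsv[...,0]>150)|(hsv[...,0]<8))&(hsv[...,1]>60)&(hsv[...,2]>110)
    k,l,st,ce=cv2.connectedComponentsWithStats(m.astype(np.uint8))
    i=l[c[1],c[0]]; print(n,st[i],ce[i])
    for j in range(1,k):
        if st[j][4]>100: print('  ',st[j],ce[j])
    def f(p):
        h=hull(s,[circ(p[0],p[1],0,.0285),circ(p[0],p[1],.016,.0285)])
        M=cv2.moments(h); return M['m10']/M['m00'],M['m01']/M['m00'],M['m00']
    r=minimize(lambda p:sum((np.array(f(p)[:2])-ce[i])**2),ray(S['top'],(331.2,214),.01)[:2],method='Nelder-Mead',options=dict(xatol=1e-5,fatol=1e-5))
    print(r.x,f(r.x)[2],st[i][4])
    crop(s,c,25,n+'_lid.png',[hull(s,[circ(*r.x,0,.0285),circ(*r.x,.016,.0285)])])
crop(S['scene'],(400,208),40,'scene_jar.png')
crop(S['top'],(133,223),32,'top_jar.png')
E
cd pics; python3 -c "
import cv2,numpy as np
a=[cv2.resize(cv2.imread(f),(390,290 if 0 else 390)) for f in ['scene_lid.png','top_lid.png']]
cv2.imwrite('l.png',np.hstack(a))
a=[cv2.resize(cv2.imread(f),(400,400)) for f in ['scene_jar.png','top_jar.png']]
cv2.imwrite('j.png',np.hstack(a))"
```

```text
[ 0.50837959 -0.24231849  0.016     ] [ 0.50936028 -0.24798068  0.012     ]
[0.48869893 0.18121212 0.066     ] [0.49090767 0.18827928 0.066     ]
scene [176 148  26  20 420] [188.49047619 157.5047619 ]
   [196 108  34  25 660] [212.28333333 119.66515152]
   [176 148  26  20 420] [188.49047619 157.5047619 ]
   [133 152  19  15 222] [142.32882883 159.0045045 ]
   [236 285  65  31 320] [268.303125 299.9375  ]
   [289 337  21  21 175] [298.18285714 349.33714286]
[ 0.50195504 -0.25096657] 538.1411188924685 420
top [     0      0    512    384 194775] [255.16588885 191.58717495]
   [190 111  53   6 195] [215.8974359  113.32820513]
   [366 188  18  19 183] [374.47540984 197.33333333]
   [321 201  26  27 327] [333.51070336 214.20489297]
   [316 251  37  38 619] [333.59289176 269.51696284]
[ 0.55829079 -0.07632623] 535.1871866770089 194775
```

View pics/l.png

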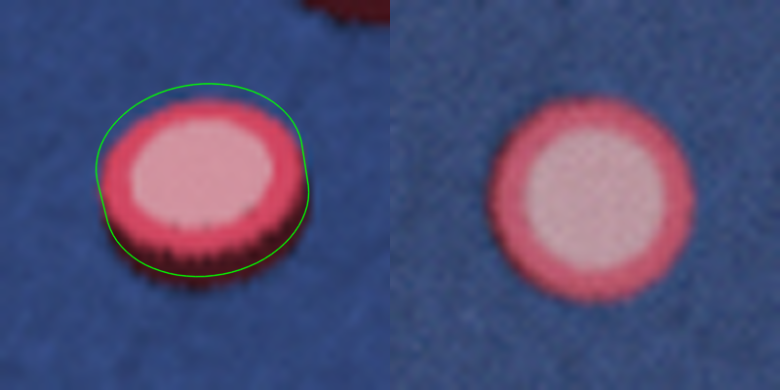

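View pics/j.png

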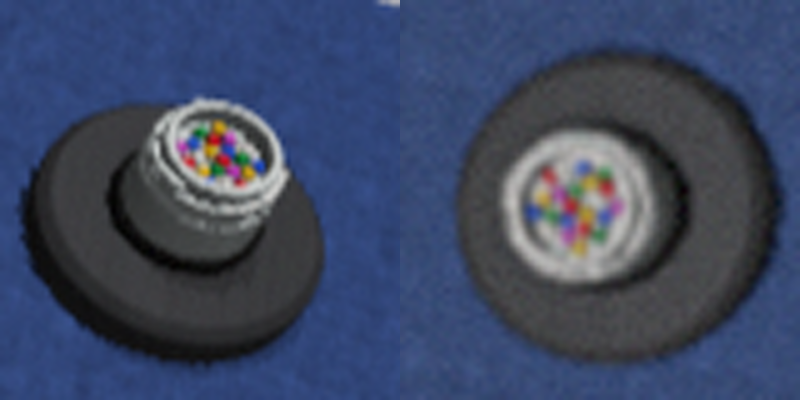

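```bash
cat >> h.py <<'E'
def cyl(x,y,z0,z1,r): return [circ(x,y,z0,r),circ(x,y,z1,r)]
def poly_mask(s,parts_list,ss=8,box=None):
    u0,v0,u1,v1=box; M=np.zeros(((v1-v0)*ss,(u1-u0)*ss),np.uint8)
    for parts in parts_list:
        h=(hull(s,parts)-[u0,v0]+.5)*ss-.5
        cv2.fillConvexPoly(M,np.round(h*16).astype(np.int32),255,cv2.LINE_8,4)
    return cv2.resize(M,(u1-u0,v1-v0),interpolation=cv2.INTER_AREA)/255.
def fit(s,alpha,box,model,p0):
    cost=lambda p:((poly_mask(s,model(*p),8,box)-alpha)**2).sum()
    r=minimize(cost,p0,method='Nelder-Mead',options=dict(initial_simplex=[p0,np.add(p0,[.006,0]),np.add(p0,[0,.006])],xatol=5e-5,fatol=1e-4))
    return r.x,r.fun
def alpha_notblue(s,box):
    u0,v0,u1,v1=box; im=cv2.GaussianBlur(s['image'],(3,3),0)[v0:v1,u0:u1].astype(float); d=im[...,2]-im[...,0]
    return (d<np.median(d[[0,-1]])/2).astype(float)
E
python3 - <<'E'
from h import *
S={n:pickle.load(open(n+'0.pkl','rb')) for n in ['scene','top']}
lid=lambda x,y:[cyl(x,y,0,.016,.0285)]
jar=lambda x,y:[cyl(x,y,0,.022,.055),cyl(x,y,.022,.028,.030),cyl(x,y,.028,.049,.0255),cyl(x,y,.049,.066,.0235)]
for nm,mod,p0,bx in [('lid',lid,(.509,-.245),dict(scene=(168,140,209,178),top=(314,195,354,234))),('jar',jar,(.49,.183),dict(scene=(358,178,434,246),top=(98,190,174,258)))]:
    for n in S:
        a=alpha_notblue(S[n],bx[n]); p,c=fit(S[n],a,bx[n],mod,p0)
        print(nm,n,p,c,a.sum(),poly_mask(S[n],mod(*p),8,bx[n]).sum())
        b=bx[n]
        cu=[hull(S[n],q) for q in mod(*p)]+([proj(S[n],circ(*p,.066,.021)),proj(S[n],circ(*p,.022,.055))] if nm=='jar' else [proj(S[n],circ(*p,.016,.0285))])
        crop(S[n],((b[0]+b[2])//2,(b[1]+b[3])//2),40 if nm=='jar' else 24,f'{nm}_{n}_f.png',cu)
a=[cv2.resize(cv2.imread(f'pics/{q}_f.png'),(400,300) if 0 else (300,300)) for q in ['lid_scene','lid_top','jar_scene','jar_top']]
cv2.imwrite('pics/fit.png',np.vstack([np.hstack(a[:2]),np.hstack(a[2:])]))
E
```

```text
lid scene [ 0.50618466 -0.24824908] 14.846582083813919 571.0 548.0
lid top [ 0.50846388 -0.24794502] 27.80089196462899 608.0 566.6078431372549
jar scene [0.48736537 0.18755025] 117.09116493656285 2471.0 2610.7607843137257
jar top [0.48818686 0.18590205] 84.21031910803536 2012.0 2122.9960784313726
```

View pics/fit.png

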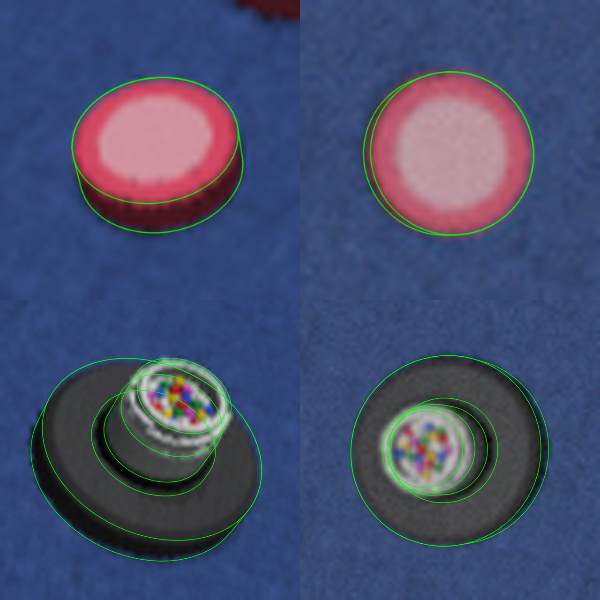

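```bash
python3 - <<'E'
from h import *
S={n:pickle.load(open(n+'0.pkl','rb')) for n in ['scene','top']}
for n,c,p in [('scene',(402,203),(.4885,.189)),('top',(130,223),(.4885,.189))]:
    crop(S[n],c,20,n+'a.png',k=19)
    crop(S[n],c,20,n+'b.png',[proj(S[n],circ(*p,.066,.021)),proj(S[n],circ(*p,.049,.0255))],k=19)
a=[cv2.resize(cv2.imread(f'pics/{q}.png'),(390,300) if 0 else (295,295)) for q in ['scenea','sceneb','topa','topb']]
cv2.imwrite('pics/rim.png',np.vstack([np.hstack(a[:2]),np.hstack(a[2:])]))
E
```

```text
(no output)
```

View pics/rim.png

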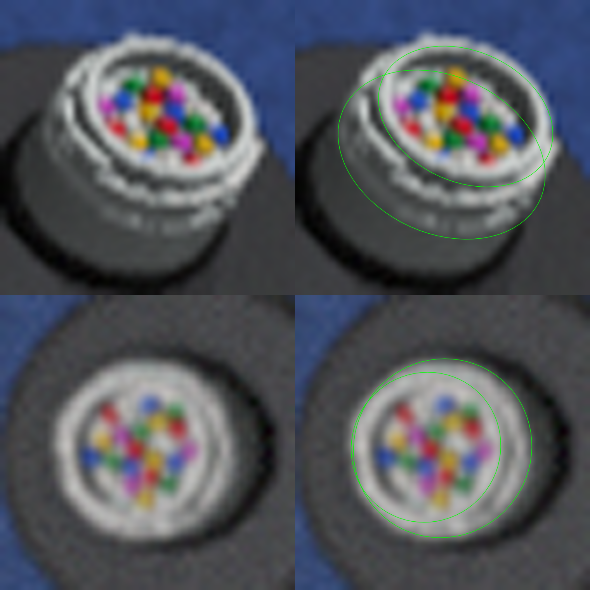

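```bash
python3 - <<'E'
from h import *
S={n:pickle.load(open(n+'0.pkl','rb')) for n in ['scene','top']}
print(ray(S['top'],(129.2,223.5),.061),ray(S['top'],(128.5,223.4),.066))
u=[382+170/7.375-.5,183+107/7.375-.5]; print(u,ray(S['scene'],u,.066))
print(proj(S['scene'],[[.4885,.189,.066],[.4855,.189,.066]]))
s=S['top']
# bright disk centroid
im=s['image'][203:243,110:150].astype(float); 
hs=cv2.cvtColor(s['image'],cv2.COLOR_RGB2HSV)[203:243,110:150]
m=((im.min(2)>120)).astype(np.uint8); c,_=cv2.findContours(m,cv2.RETR_EXTERNAL,cv2.CHAIN_APPROX_NONE); c=max(c,key=cv2.contourArea); e=cv2.fitEllipse(c); print(e, np.array(e[0])+[110,203])
u=np.array(e[0])+[110,203];print(ray(s,u,.061))
E
```

```text
[0.48774563 0.18629782 0.061     ] [0.48788179 0.1863685  0.066     ]
[404.5508474576271, 197.0084745762712] [0.4860529  0.18868527 0.066     ]
[[404.56414954 198.09552904]
 [404.76309812 196.82646211]]
((18.99688148498535, 20.558984756469727), (23.005393981933594, 23.16208839416504), 4.627190589904785) [128.99688148 223.55898476]
[0.48762393 0.18671774 0.061     ]
```

```bash
cat >> h.py <<'E'
def to(x=None,y=None,z=None,yaw=None):
    o=ctrl.get_obs(); p=o['tool_pos']; Rm=R.from_euler('xyz',o['orientation'],degrees=True).as_matrix()
    t=np.array([p[i] if v is None else v for i,v in enumerate((x,y,z))])
    print('t',round(o['clock'],2),'pos',p.round(4),'ori',o['orientation'].round(2),'j',o['joint_pos'].round(1),'F',o['force'].round(2),'M',o['moment'].round(3),'op',round(o['opening'],4))
    print('tool cm',((t-p)@Rm*100).round(2), '' if yaw is None else ('roll',round(np.radians((o['orientation'][2]-yaw+180)%360-180),3)))
E
python3 -c "
from h import *
to(.487,.187,.227)"
```

```text
t 0.6 pos [0.1708 0.653  0.2266] ori [180.     0.   -14.66] j [ 91.9  20.5   0.7  -0.  -70.1 -16.5] F [-0.12 -0.74  0.24] M [ 0.037 -0.019  0.003] op 0.0872
tool cm [ 4.238e+01  3.708e+01 -4.000e-02]
```

{"api": "jog_arm", "payload": {"commands": [{"x":3.5,"y":3.1},{"x":3.5,"y":3.1},{"x":3.5,"y":3.1},{"x":3.5,"y":3.1},{"x":3.5,"y":3.1},{"x":3.5,"y":3.1},{"x":3.5,"y":3.1},{"x":3.5,"y":3.1},{"x":3.5,"y":3.1},{"x":3.5,"y":3.1},{"x":3.5,"y":3.1},{"x":3.5,"y":3.1}], "gripper": 8.76}}

```text
validation failed for argument at $.co...
```

```bash
python3 -c "
from h import *
to(.507,-.248,.12,0)"
```

```text
t 0.6 pos [0.1708 0.653  0.2266] ori [180.     0.   -14.66] j [ 91.9  20.5   0.7  -0.  -70.1 -16.5] F [-0.12 -0.74  0.24] M [ 0.037 -0.019  0.003] op 0.0872
tool cm [55.32 78.66 10.66] ('roll', np.float64(-0.256))
```

{"api": "jog_arm", "payload": {"commands": [{"x":3.5,"y":3.1,"z":0,"roll":0},{"x":3.5,"y":3.1,"z":0,"roll":0},{"x":3.5,"y":3.1,"z":0,"roll":0},{"x":3.5,"y":3.1,"z":0,"roll":0},{"x":3.5,"y":3.1,"z":0,"roll":0},{"x":3.5,"y":3.1,"z":0,"roll":0},{"x":3.5,"y":3.1,"z":0,"roll":0},{"x":3.5,"y":3.1,"z":0,"roll":0},{"x":3.5,"y":3.1,"z":0,"roll":0},{"x":3.5,"y":3.1,"z":0,"roll":0},{"x":3.5,"y":3.1,"z":0,"roll":0},{"x":3.5,"y":3.1,"z":0,"roll":0}], "gripper": 8.76}}

```text
clock: 1.8
tool_pos: [0.4838, 0.1852, 0.2271]
orientation: [-179.9, -0.0, -14.6]
force: [1.1, 0.9, -0.0]
opening: 0.0875
```

```bash
python3 -c "
from h import *
to(.507,-.248,.12,0)"
```

```text
t 1.8 pos [0.4838 0.1852 0.2271] ori [-1.7995e+02 -4.0000e-02 -1.4640e+01] j [ 42.7   5.6 -18.9   0.  -65.4  32.7] F [ 1.06  0.92 -0.  ] M [ 0.135 -0.112  0.069] op 0.0875
tool cm [13.18 41.34 10.68] ('roll', np.float64(-0.255))
```

{"api": "jog_arm", "payload": {"commands": [{"x":1.32,"y":4.13,"z":0,"roll":0},{"x":1.32,"y":4.13,"z":0,"roll":0},{"x":1.32,"y":4.13,"z":0,"roll":0},{"x":1.32,"y":4.13,"z":0,"roll":0},{"x":1.32,"y":4.13,"z":0,"roll":0},{"x":1.32,"y":4.13,"z":0,"roll":0},{"x":1.32,"y":4.13,"z":0,"roll":0},{"x":1.32,"y":4.13,"z":0,"roll":0},{"x":1.32,"y":4.13,"z":0,"roll":0},{"x":1.32,"y":4.13,"z":0,"roll":0}]}}

```text
clock: 2.8
tool_pos: [0.5061, -0.248, 0.2269]
orientation: [-180.0, -0.0, -14.7]
force: [1.9, 0.8, 0.8]
opening: 0.087
```

{"api": "jog_arm", "payload": {"commands": [{"x":0,"y":0,"z":1.5,"roll":0.146},{"x":0,"y":0,"z":1.5,"roll":0.146},{"x":0,"y":0,"z":1.5,"roll":0.146},{"x":0,"y":0,"z":1.5,"roll":0.146},{"x":0,"y":0,"z":1.5,"roll":0.146},{"x":0,"y":0,"z":1.5,"roll":0.146},{"x":0,"y":0,"z":1.5,"roll":0.146},{"x":0,"y":0,"z":1.5,"roll":0.146},{"x":0,"y":0,"z":1.5,"roll":0.146},{"x":0,"y":0,"z":0,"roll":0},{"x":0,"y":0,"z":0,"roll":0}]}}

```text
clock: 3.9
tool_pos: [0.5063, -0.2462, 0.0918]
orientation: [180.0, -0.0, -89.7]
force: [1.5, 0.0, 0.3]
opening: 0.0876
```

```bash
python3 -c "
from h import *
to(.507,-.248,.003,-90)
s=snap('scene','s1.png')
t=snap('top','t1.png')"
```

```text
t 3.9 pos [ 0.5063 -0.2462  0.0918] ori [ 1.7998e+02 -1.0000e-02 -8.9680e+01] j [ -6.   17.3 -23.6   0.  -49.1   6.3] F [1.5  0.02 0.27] M [ 0.058 -0.118  0.014] op 0.0876
tool cm [ 0.18 -0.07  8.88] ('roll', np.float64(0.006))
```

View pics/s1.png

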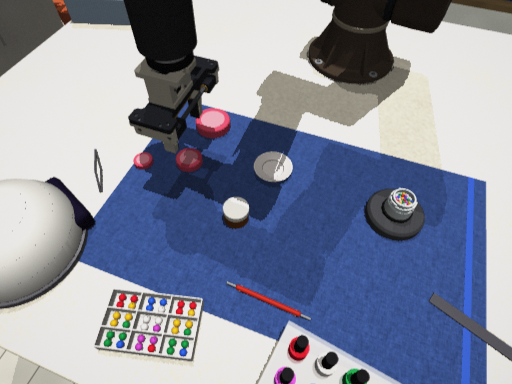

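View pics/t1.png

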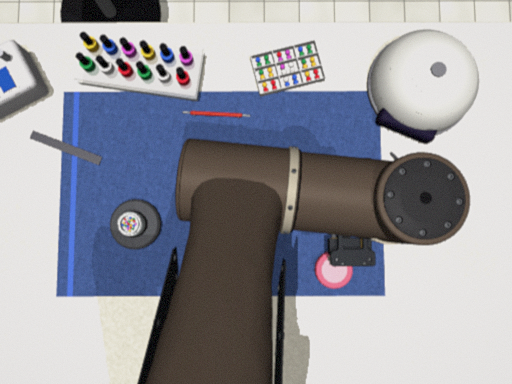

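The scene view shows the gripper over the middle lid at (189,158), and nothing else is in its way. Descending.

{"api": "jog_arm", "payload": {"commands": [{"x":0.09,"y":-0.03,"z":2,"roll":0},{"x":0.09,"y":-0.03,"z":2,"roll":0},{"x":0,"y":0,"z":2,"roll":0},{"x":0,"y":0,"z":1.5,"roll":0},{"x":0,"y":0,"z":0.7,"roll":0},{"x":0,"y":0,"z":0.5,"roll":0},{"x":0,"y":0,"z":0,"roll":0},{"x":0,"y":0,"z":0,"roll":0}]}}

```text
clock: 4.8
tool_pos: [0.5074, -0.248, 0.0053]
orientation: [-179.9, -0.0, -89.9]
force: [-0.5, 0.1, -0.1]
opening: 0.0875
```

{"api": "jog_arm", "payload": {"commands": [{"x":0,"y":0,"z":0,"roll":0},{"x":0,"y":0,"z":0,"roll":0},{"x":0,"y":0,"z":0,"roll":0},{"x":0,"y":0,"z":0,"roll":0},{"x":0,"y":0,"z":0,"roll":0},{"x":0,"y":0,"z":0,"roll":0}], "gripper": 5.0}}

```text
clock: 5.4
tool_pos: [0.5069, -0.2479, 0.0047]
orientation: [-180.0, -0.0, -89.9]
force: [-1.1, 0.6, 2.4]
opening: 0.056
```

```bash
python3 -c "
from h import *
to(.507,-.248,.003,-90)
s=snap('scene','s2.png');crop(s,(180,140),50,'s2c.png',k=7)"
```

```text
t 5.4 pos [ 0.5069 -0.2479  0.0047] ori [-179.99   -0.    -89.93] j [ -6.2  24.1 -28.    0.  -38.    6.3] F [-1.09  0.64  2.4 ] M [ 0.233  0.032 -0.003] op 0.056
tool cm [ 0.01 -0.01  0.17] ('roll', np.float64(0.001))
```

View pics/s2c.png

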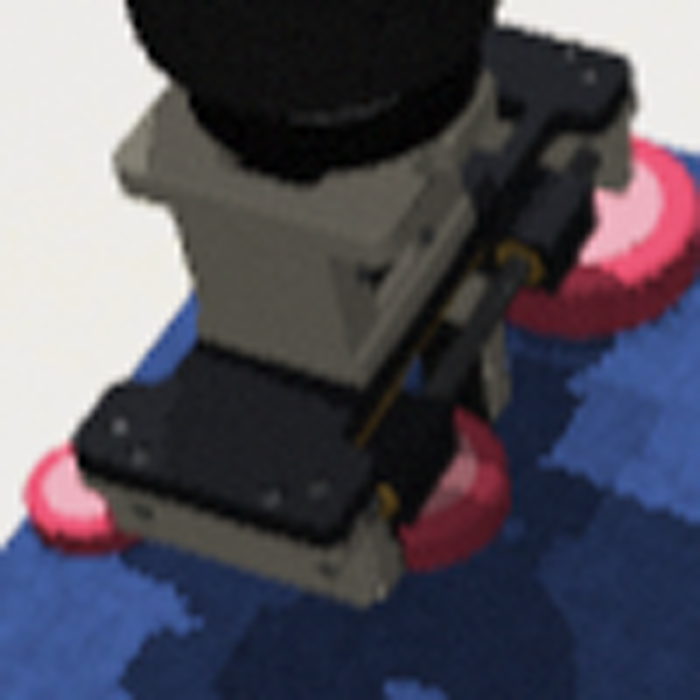

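{"api": "jog_arm", "payload": {"commands": [{"x":0,"y":0,"z":0,"roll":0},{"x":0,"y":0,"z":0,"roll":0},{"x":0,"y":0,"z":0,"roll":0},{"x":0,"y":0,"z":0,"roll":0}], "gripper": 8.7}}

```text
clock: 5.85
tool_pos: [0.5067, -0.2479, 0.0044]
orientation: [180.0, 0.0, -89.9]
force: [-0.2, 0.0, 0.8]
opening: 0.0828
```

{"api": "jog_arm", "payload": {"commands": [{"x":0,"y":0,"z":0,"roll":0.14},{"x":0,"y":0,"z":0,"roll":0.14},{"x":0,"y":0,"z":0,"roll":0.14},{"x":0,"y":0,"z":0,"roll":0.14},{"x":0,"y":0,"z":0,"roll":0.14},{"x":0,"y":0,"z":0,"roll":0.14},{"x":0,"y":0,"z":0,"roll":0.14},{"x":0,"y":0,"z":0,"roll":0.14},{"x":0,"y":0,"z":0,"roll":0.14},{"x":0,"y":0,"z":0,"roll":0.14},{"x":0,"y":0,"z":0,"roll":0.14},{"x":0,"y":0,"z":0,"roll":0.03}]}}

```text
clock: 7.05
tool_pos: [0.5067, -0.2479, 0.0045]
orientation: [180.0, -0.0, 179.9]
force: [-0.4, 0.2, 0.3]
opening: 0.0875
```

{"api": "jog_arm", "payload": {"commands": [{"x":0,"y":0,"z":0.1,"roll":0},{"x":0,"y":0,"z":0.1,"roll":0},{"x":0,"y":0,"z":0,"roll":0}]}}

```text
clock: 7.35
tool_pos: [0.5067, -0.2479, 0.0023]
orientation: [180.0, -0.0, -179.8]
force: [0.1, 0.4, 0.5]
opening: 0.0872
```

```bash
python3 -c "
from h import *
to(.5069,-.248,.003,-180)"
```

```text
t 7.35 pos [ 0.5067 -0.2479  0.0023] ori [ 1.8000e+02 -2.0000e-02 -1.7978e+02] j [ -6.2  24.3 -28.1  -0.  -37.7 -83.6] F [0.05 0.45 0.5 ] M [-0.014 -0.16  -0.005] op 0.0872
tool cm [-0.02 -0.01 -0.07] ('roll', np.float64(0.004))
```

{"api": "jog_arm", "payload": {"commands": [{"x":0,"y":0,"z":0,"roll":0},{"x":0,"y":0,"z":0,"roll":0},{"x":0,"y":0,"z":0,"roll":0},{"x":0,"y":0,"z":0,"roll":0},{"x":0,"y":0,"z":0,"roll":0},{"x":0,"y":0,"z":0,"roll":0}], "gripper": 5.0}}

```text
clock: 7.95
tool_pos: [0.5068, -0.2479, 0.0026]
orientation: [-180.0, 0.0, -179.9]
force: [-0.3, 0.5, -0.2]
opening: 0.0566
```

{"api": "jog_arm", "payload": {"commands": [{"x":0,"y":0,"z":-0.5,"roll":0},{"x":0,"y":0,"z":-1,"roll":0},{"x":0,"y":0,"z":-2,"roll":0},{"x":0,"y":0,"z":-3,"roll":0},{"x":0,"y":0,"z":-3,"roll":0},{"x":0,"y":0,"z":-2.5,"roll":0}]}}

```text
clock: 8.55
tool_pos: [0.5072, -0.248, 0.1252]
orientation: [-180.0, 0.1, -179.9]
force: [0.3, 0.1, -1.0]
opening: 0.0561
```

```bash
python3 -c "
from h import *
to(.487,.187,.120,-150)"
```

```text
t 8.55 pos [ 0.5072 -0.248   0.1252] ori [-1.7997e+02  1.0000e-01 -1.7988e+02] j [ -6.2  15.2 -21.3   0.  -53.3 -83.7] F [ 0.29  0.09 -1.01] M [ 0.023 -0.248  0.076] op 0.0561
tool cm [ 1.93 43.51  0.5 ] ('roll', np.float64(-0.522))
```

{"api": "jog_arm", "payload": {"commands": [{"x":0.1,"y":2.3,"z":0,"roll":0},{"x":0.18,"y":4.1,"z":0,"roll":0},{"x":0.19,"y":4.35,"z":0,"roll":0},{"x":0.19,"y":4.35,"z":0,"roll":0},{"x":0.19,"y":4.35,"z":0,"roll":0},{"x":0.19,"y":4.35,"z":0,"roll":0},{"x":0.19,"y":4.35,"z":0,"roll":0},{"x":0.19,"y":4.35,"z":0,"roll":0},{"x":0.19,"y":4.35,"z":0,"roll":0},{"x":0.19,"y":4.35,"z":0,"roll":0},{"x":0.11,"y":2.4,"z":0,"roll":0}]}}

```text
clock: 9.65
tool_pos: [0.487, 0.1911, 0.1238]
orientation: [179.9, 0.1, -179.8]
force: [0.2, -0.9, -0.4]
opening: 0.0565
```

{"api": "jog_arm", "payload": {"commands": [{"x":0,"y":0,"z":0.5,"roll":-0.13},{"x":0,"y":0,"z":0.5,"roll":-0.13},{"x":0,"y":0,"z":0.5,"roll":-0.13},{"x":0,"y":0,"z":0.5,"roll":-0.13},{"x":0,"y":0,"z":0.5,"roll":0},{"x":0,"y":0,"z":0,"roll":0},{"x":0,"y":0,"z":0,"roll":0}]}}

```text
clock: 10.35
tool_pos: [0.487, 0.188, 0.0979]
orientation: [-180.0, 0.0, -150.3]
force: [-0.2, 0.5, -0.7]
opening: 0.0563
```

```bash
python3 -c "
from h import *
to(.487,.187,.080,-150)
s=snap('scene','s3.png');crop(s,(400,200),50,'s3c.png',k=7);pickle.dump(s,open('s3.pkl','wb'))
s=snap('top','t3.png')
"
```

```text
t 10.35 pos [0.487  0.188  0.0979] ori [-1.8000e+02  1.0000e-02 -1.5027e+02] j [  42.7   13.4  -28.3    0.   -48.3 -102.9] F [-0.19  0.55 -0.68] M [ 0.041 -0.176 -0.034] op 0.0563
tool cm [ 0.05 -0.09  1.79] ('roll', np.float64(-0.005))
```

View pics/s3c.png

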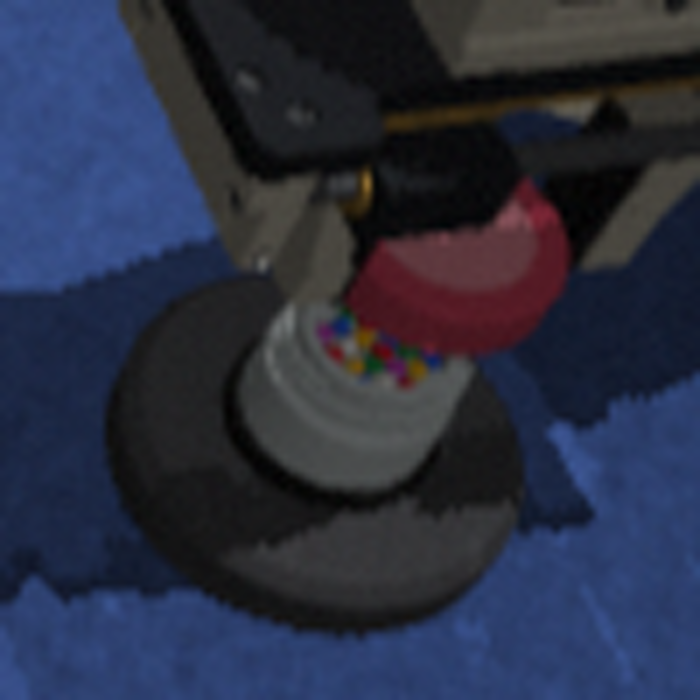

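View pics/t3.png

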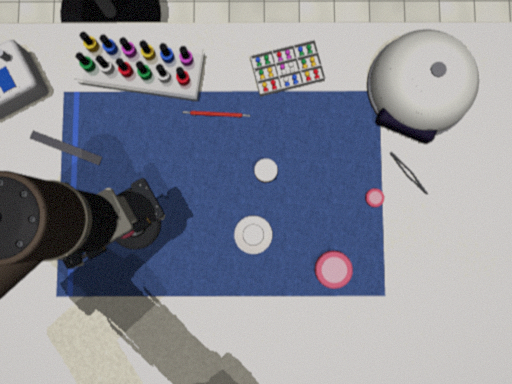

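```bash
python3 - <<'E'
from h import *
s=pickle.load(open('s3.pkl','rb'))
u0,v0=350,150
def ov(f,lid,jar):
    cu=[hull(s,cyl(*lid,.0956,.1116,.0285)),proj(s,circ(*lid,.1116,.0285)),proj(s,circ(*jar,.066,.021)),hull(s,cyl(*jar,0,.022,.055)),hull(s,cyl(*jar,.028,.049,.0255))]
    u,v=400,205;crop(s,(u,v),36,f,cu,k=8)
ov('o1.png',(.487,.188),(.487,.187)); ov('o2.png',(.486,.190),(.486,.1885))
cv2.imwrite('pics/o.png',np.hstack([cv2.resize(cv2.imread('pics/'+f),(400,400)) for f in ['o1.png','o2.png']]))
E
```

```text
(no output)
```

View pics/o.png

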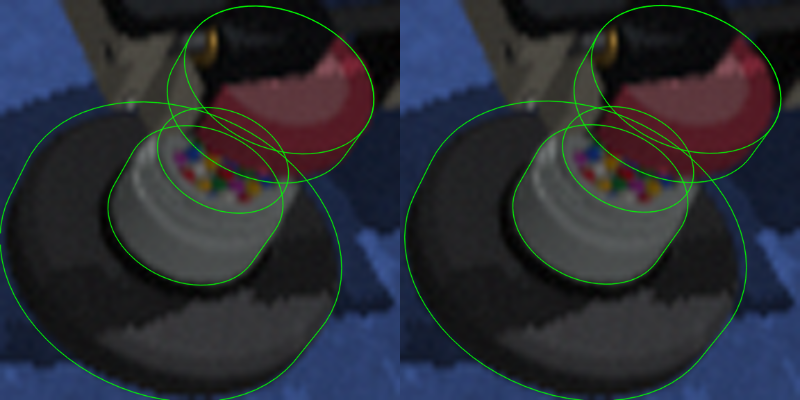

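```bash
cat >> h.py <<'E'
def edgefit(im,model,s,p0,sel,ch,it=6,w=3.0):
    """im float channel image; model(p)->contour; sel(uv)->bool; returns p"""
    from scipy.ndimage import map_coordinates,gaussian_filter
    g=gaussian_filter(ch,0.6); p=np.array(p0,float)
    for _ in range(it):
        def dense(p):
            h=model(p); n=len(h); t=np.linspace(0,n,n*3,endpoint=False); i=t.astype(int); f=(t-i)[:,None]
            return h[i%n]*(1-f)+h[(i+1)%n]*f
        c=dense(p); d=np.roll(c,-1,0)-np.roll(c,1,0); nrm=np.c_[d[:,1],-d[:,0]]; nrm/=np.linalg.norm(nrm,axis=1)[:,None]+1e-9
        cen=c.mean(0); nrm*=np.sign(((c-cen)*nrm).sum(1))[:,None]
        k=sel(c); c,nrm=c[k],nrm[k]
        t=np.arange(-w,w+.01,.1); P=c[:,None]+t[None,:,None]*nrm[:,None]
        v=map_coordinates(g,[P[...,1],P[...,0]],order=1); gr=np.abs(np.gradient(v,axis=1)); b=gr.argmax(1)
        off=t[b]; ok=(gr.max(1)>np.median(gr.max(1))*.4)&(np.abs(off)<w-.2)
        J=np.c_[(( model(p+[1e-3,0]).mean(0)-model(p).mean(0))@nrm.T),((model(p+[0,1e-3]).mean(0)-model(p).mean(0))@nrm.T)]/1e-3
        wt=ok.astype(float)
        for _ in range(4):
            dp=np.linalg.lstsq(J*wt[:,None],off*wt,rcond=None)[0]; r=off-J@dp; wt=ok*(1/(1+(r/.4)**2))
        p=p+dp
    return p,ok.sum(),np.sqrt((wt*r**2).sum()/wt.sum())
E
python3 - <<'E'
from h import *
s=pickle.load(open('s3.pkl','rb')); S0=pickle.load(open('scene0.pkl','rb')); T0=pickle.load(open('top0.pkl','rb'))
f=lambda s,a,b:s['image'][...,a].astype(float)-s['image'][...,b]
# held lid, pink contour lower right
# pixel bounds: crop(400,205),36 -> disp 400px=72px
px=lambda x,y:(364+x/5.556,169+y/5.556)
m=lambda p:hull(s,cyl(*p,.0956,.1116,.0285))
a,b=px(235,150);print(a,b)
for thr in [(400,198),(408,198)]:
  print('lid held',edgefit(None,m,s,(.487,.188),lambda c:(c[:,0]>thr[0])&(c[:,1]>185),f(s,0,2)))
# jar lower body/stand, in initial pics
for nm,S in (('scene0',S0),('s3',s),('top0',T0)):
  g=S['image'].astype(float).mean(2); bl=f(S,2,0)
  if nm!='top0':
    print(nm,'rim outer', edgefit(None,lambda p:proj(S,circ(*p,.066,.021)),S,(.487,.188),lambda c:(c[:,1]<205),g,w=2))
  print(nm,'stand',edgefit(None,lambda p:hull(S,cyl(*p,0,.022,.055)),S,(.487,.188),lambda c:c[:,1]>0,bl))
  print(nm,'body/jar brightness',edgefit(None,lambda p:hull(S,cyl(*p,.028,.049,.0255)),S,(.487,.188),lambda c:(c[:,1]>205)if nm!='top0' else c[:,0]>131,g))
print('lid0 scene',edgefit(None,lambda p:hull(S0,cyl(*p,0,.016,.0285)),S0,(.507,-.248),lambda c:c[:,0]>0,f(S0,0,2)))
print('lid0 top',edgefit(None,lambda p:hull(T0,cyl(*p,0,.016,.0285)),T0,(.507,-.248),lambda c:c[:,0]>0,f(T0,0,2)))
for z,r in [(.066,.021),(.062,.024)]:print('rim top',edgefit(None,lambda p:proj(T0,circ(*p,z,r)),T0,(.487,.187),lambda c:c[:,0]<140,T0['image'].astype(float).mean(2),w=2))
E
```

```text
406.29661627069834 195.99784017278617
lid held (array([0.48597678, 0.18834818]), np.int64(81), np.float64(0.30322139428707556))
lid held (array([0.48591673, 0.1883823 ]), np.int64(64), np.float64(0.24007451423421203))
scene0 rim outer (array([0.48916238, 0.18487273]), np.int64(142), np.float64(0.4211340299506184))
scene0 stand (array([0.48607876, 0.18792467]), np.int64(222), np.float64(0.5289361184374984))
scene0 body/jar brightness (array([0.49054346, 0.18366416]), np.int64(114), np.float64(0.46373894662666754))
s3 rim outer (array([0.48147604, 0.18565555]), np.int64(151), np.float64(0.4614864020754423))
s3 stand (array([0.48555635, 0.18858885]), np.int64(180), np.float64(0.40824218282645974))
s3 body/jar brightness (array([0.48633391, 0.18844767]), np.int64(113), np.float64(0.20394399444560074))
top0 stand (array([0.48837378, 0.18594058]), np.int64(222), np.float64(0.4785272477604837))
top0 body/jar brightness (array([0.48779176, 0.1947121 ]), np.int64(97), np.float64(0.253673910877672))
lid0 scene (array([ 0.50667305, -0.24795573]), np.int64(222), np.float64(0.3209632483120873))
lid0 top (array([ 0.50837456, -0.24772706]), np.int64(222), np.float64(0.25534515908705746))
rim top (array([0.48561504, 0.18926366]), np.int64(162), np.float64(0.4849178125664727))
rim top (array([0.48776279, 0.18632375]), np.int64(186), np.float64(0.481691405197356))
```

{"api": "jog_arm", "payload": {"commands": [{"x":0.035,"y":-0.06,"z":1.0,"roll":0},{"x":0,"y":0,"z":0.8,"roll":0},{"x":0,"y":0,"z":0.5,"roll":0},{"x":0,"y":0,"z":0.2,"roll":0},{"x":0,"y":0,"z":0,"roll":0},{"x":0,"y":0,"z":0,"roll":0}]}}

```text
clock: 11.05
tool_pos: [0.487, 0.1874, 0.0726]
orientation: [-180.0, -0.0, -150.1]
force: [0.6, -0.4, -0.4]
opening: 0.0561
```

```bash
python3 -c "
from h import *
to(.487,.1873,.067,-150)
s=snap('scene','s4.png');crop(s,(400,205),40,'s4c.png',k=8);pickle.dump(s,open('s4.pkl','wb'))
to(.487,.1873,.067,-150)
"
```

```text
t 11.05 pos [0.487  0.1874 0.0726] ori [-179.99   -0.   -150.1 ] j [  42.6   15.3  -29.9    0.   -44.9 -102.7] F [ 0.57 -0.41 -0.42] M [ 0.132 -0.136 -0.006] op 0.0561
tool cm [ 0.01 -0.01  0.56] ('roll', np.float64(-0.002))
t 11.1 pos [0.4871 0.1875 0.0727] ori [-1.800e+02  1.000e-02 -1.501e+02] j [  42.6   15.2  -29.9    0.   -44.9 -102.7] F [-0.03  0.55  0.74] M [ 0.106 -0.17  -0.021] op 0.0566
tool cm [ 0.02 -0.01  0.57] ('roll', np.float64(-0.002))
```

View pics/s4c.png

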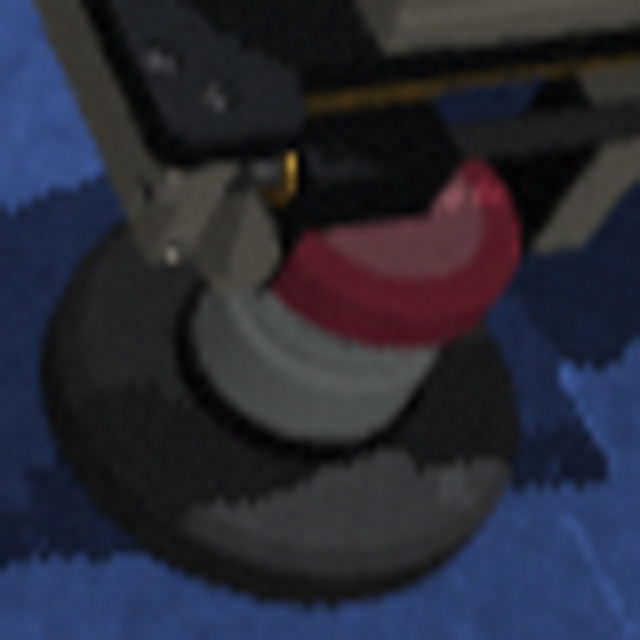

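```bash
python3 - <<'E'
from h import *
s=pickle.load(open('s4.pkl','rb'))
f=lambda s,a,b:s['image'][...,a].astype(float)-s['image'][...,b]
g=s['image'].astype(float).mean(2)
for u in (395,400,405):
  print('lid',edgefit(None,lambda p:hull(s,cyl(*p,.0703,.0863,.0285)),s,(.487,.188),lambda c:(c[:,0]>u)&(c[:,1]>190),f(s,0,2)))
for v in (205,210,215):
  print('jar',edgefit(None,lambda p:hull(s,cyl(*p,.028,.049,.0255)),s,(.487,.188),lambda c:(c[:,1]>v),g,w=2))
print('stand',edgefit(None,lambda p:hull(s,cyl(*p,0,.022,.055)),s,(.487,.188),lambda c:c[:,1]>0,f(s,2,0)))
E
```

```text
lid (array([0.48404638, 0.18840938]), np.int64(88), np.float64(0.28812467659132257))
lid (array([0.48404828, 0.18841053]), np.int64(76), np.float64(0.29266208127661103))
lid (array([0.48422045, 0.18833736]), np.int64(66), np.float64(0.3140989329770215))
jar (array([0.48644995, 0.18846258]), np.int64(105), np.float64(0.19793075360888857))
jar (array([0.48648513, 0.1884018 ]), np.int64(81), np.float64(0.17748234351408532))
jar (array([0.48651824, 0.18842574]), np.int64(62), np.float64(0.1906782129151819))
stand (array([0.48517773, 0.18843067]), np.int64(170), np.float64(0.3743994503317395))
```

{"api": "jog_arm", "payload": {"commands": [{"x":0,"y":0,"z":0.3,"roll":0},{"x":0,"y":0,"z":0.15,"roll":0},{"x":0,"y":0,"z":0,"roll":0}]}}

```text
clock: 11.4
tool_pos: [0.4868, 0.1873, 0.0679]
orientation: [-180.0, -0.0, -150.1]
force: [0.7, -0.3, -0.2]
opening: 0.0566
```

```bash
python3 -c "
from h import *
to(.487,.1873,.067,-150)
"
```

```text
t 11.4 pos [0.4868 0.1873 0.0679] ori [-1.800e+02 -1.000e-02 -1.501e+02] j [  42.6   15.6  -30.2   -0.   -44.2 -102.7] F [ 0.73 -0.34 -0.24] M [ 0.059 -0.051  0.037] op 0.0566
tool cm [-0.02 -0.01  0.09] ('roll', np.float64(-0.002))
```

{"api": "jog_arm", "payload": {"commands": [{"x":0,"y":0,"z":0.1,"roll":0},{"x":0,"y":0,"z":0.05,"roll":0},{"x":0,"y":0,"z":0,"roll":0}]}}

```text
clock: 11.7
tool_pos: [0.4869, 0.1873, 0.0665]
orientation: [-180.0, -0.0, -150.1]
force: [1.4, -0.1, -0.8]
opening: 0.0565
```

{"api": "jog_arm", "payload": {"commands": [{"x":0,"y":0,"z":0.1,"roll":0},{"x":0,"y":0,"z":0,"roll":0}]}}

```text
clock: 11.9
tool_pos: [0.4869, 0.1873, 0.0655]
orientation: [-180.0, -0.0, -150.1]
force: [-0.3, 0.2, -0.8]
opening: 0.0565
```

{"api": "jog_arm", "payload": {"commands": [{"x":0,"y":0,"z":0.1,"roll":0},{"x":0,"y":0,"z":0,"roll":0}]}}

```text
clock: 12.1
tool_pos: [0.4869, 0.1873, 0.0644]
orientation: [-180.0, -0.0, -150.1]
force: [0.8, 0.2, -0.9]
opening: 0.0561
```

{"api": "jog_arm", "payload": {"commands": [{"x":0,"y":0,"z":0.06,"roll":0},{"x":0,"y":0,"z":0,"roll":0}]}}

```text
clock: 12.3
tool_pos: [0.4869, 0.1873, 0.0639]
orientation: [-180.0, -0.0, -150.1]
force: [-0.2, -0.0, -0.0]
opening: 0.0563
```

{"api": "jog_arm", "payload": {"commands": [{"x":0,"y":0,"z":0.06,"roll":0},{"x":0,"y":0,"z":0,"roll":0}]}}

```text
clock: 12.5
tool_pos: [0.4869, 0.1874, 0.0633]
orientation: [180.0, -0.0, -150.1]
force: [0.7, 1.1, -0.6]
opening: 0.0563
```

{"api": "jog_arm", "payload": {"commands": [{"x":0,"y":0,"z":0.06,"roll":0},{"x":0,"y":0,"z":0,"roll":0}]}}

```text
clock: 12.7
tool_pos: [0.4869, 0.1873, 0.0627]
orientation: [-180.0, -0.0, -150.1]
force: [0.4, 1.5, -0.6]
opening: 0.0564
```

{"api": "jog_arm", "payload": {"commands": [{"x":0,"y":0,"z":0.06,"roll":0},{"x":0,"y":0,"z":0,"roll":0}]}}

```text
clock: 12.9
tool_pos: [0.4869, 0.1873, 0.0621]
orientation: [-180.0, -0.0, -150.1]
force: [0.3, -0.4, 0.1]
opening: 0.0565
```

{"api": "jog_arm", "payload": {"commands": [{"x":0,"y":0,"z":0.06,"roll":0},{"x":0,"y":0,"z":0,"roll":0}]}}

```text
clock: 13.1
tool_pos: [0.4869, 0.1873, 0.0615]
orientation: [-180.0, -0.0, -150.1]
force: [0.3, 0.0, -1.0]
opening: 0.0562
```

{"api": "jog_arm", "payload": {"commands": [{"x":0,"y":0,"z":0.06,"roll":0},{"x":0,"y":0,"z":0,"roll":0}]}}

```text
clock: 13.3
tool_pos: [0.487, 0.1874, 0.0612]
orientation: [-180.0, 0.0, -150.1]
force: [-0.3, -0.8, 2.0]
opening: 0.0562
```

Contact at lid centre ≈ rim + 1 mm. Now turning back while following the climb of 2.1 mm/rad.

{"api": "jog_arm", "payload": {"commands": [{"x":0,"y":0,"z":-0.02,"roll":-0.1},{"x":0,"y":0,"z":-0.02,"roll":-0.1},{"x":0,"y":0,"z":0,"roll":0}]}}

```text
clock: 13.6
tool_pos: [0.4873, 0.1876, 0.0616]
orientation: [-180.0, 0.0, -138.5]
force: [0.2, 0.4, 1.8]
opening: 0.0567
```

{"api": "jog_arm", "payload": {"commands": [{"x":0,"y":0,"z":-0.02,"roll":-0.1},{"x":0,"y":0,"z":-0.02,"roll":-0.1},{"x":0,"y":0,"z":0,"roll":0}]}}

```text
clock: 13.9
tool_pos: [0.4873, 0.1876, 0.062]
orientation: [-180.0, 0.0, -127.2]
force: [-0.2, 0.1, 2.4]
opening: 0.0562
```

{"api": "jog_arm", "payload": {"commands": [{"x":0,"y":0,"z":-0.02,"roll":-0.1},{"x":0,"y":0,"z":-0.02,"roll":-0.1},{"x":0,"y":0,"z":-0.02,"roll":-0.1},{"x":0,"y":0,"z":0,"roll":0}]}}

```text
clock: 14.3
tool_pos: [0.4873, 0.1875, 0.0627]
orientation: [-180.0, 0.0, -110.2]
force: [0.3, -0.1, 4.3]
opening: 0.0562
```

{"api": "jog_arm", "payload": {"commands": [{"x":0,"y":0,"z":-0.02,"roll":-0.1},{"x":0,"y":0,"z":-0.02,"roll":-0.1},{"x":0,"y":0,"z":-0.02,"roll":-0.1},{"x":0,"y":0,"z":0,"roll":0}]}}

```text
clock: 14.7
tool_pos: [0.4873, 0.1876, 0.0633]
orientation: [-180.0, 0.0, -93.0]
force: [-0.2, -0.2, 5.7]
opening: 0.0564
```

{"api": "jog_arm", "payload": {"commands": [{"x":0,"y":0,"z":-0.025,"roll":-0.1},{"x":0,"y":0,"z":-0.025,"roll":-0.1},{"x":0,"y":0,"z":0,"roll":0},{"x":0,"y":0,"z":0,"roll":0}]}}

```text
clock: 15.1
tool_pos: [0.4872, 0.1875, 0.0637]
orientation: [-180.0, 0.0, -81.8]
force: [-1.2, -0.2, 6.1]
opening: 0.0563
```

{"api": "jog_arm", "payload": {"commands": [{"x":0,"y":0,"z":-0.025,"roll":-0.1},{"x":0,"y":0,"z":0,"roll":0},{"x":0,"y":0,"z":0,"roll":0}]}}

```text
clock: 15.4
tool_pos: [0.4871, 0.1875, 0.0638]
orientation: [-180.0, 0.0, -76.0]
force: [0.9, 0.1, 4.4]
opening: 0.056
```

{"api": "jog_arm", "payload": {"commands": [{"x":0,"y":0,"z":-0.025,"roll":-0.1},{"x":0,"y":0,"z":0,"roll":0},{"x":0,"y":0,"z":0,"roll":0}]}}

```text
clock: 15.7
tool_pos: [0.4868, 0.1873, 0.0638]
orientation: [180.0, -0.0, -70.2]
force: [0.0, 0.3, 3.1]
opening: 0.0563
```

{"api": "jog_arm", "payload": {"commands": [{"x":0,"y":0,"z":0,"roll":-0.08},{"x":0,"y":0,"z":0,"roll":0}]}}

```text
clock: 15.9
tool_pos: [0.4866, 0.1871, 0.0636]
orientation: [180.0, -0.0, -65.4]
force: [1.1, -0.2, 0.2]
opening: 0.0566
```

{"api": "jog_arm", "payload": {"commands": [{"x":0,"y":0,"z":0,"roll":-0.08},{"x":0,"y":0,"z":0,"roll":0}]}}

```text
clock: 16.1
tool_pos: [0.4867, 0.1871, 0.0636]
orientation: [180.0, -0.0, -60.9]
force: [1.8, -0.5, -1.0]
opening: 0.0565
```

{"api": "jog_arm", "payload": {"commands": [{"x":0,"y":0,"z":0,"roll":-0.08},{"x":0,"y":0,"z":0,"roll":0}]}}

```text
clock: 16.3
tool_pos: [0.4867, 0.1873, 0.0637]
orientation: [180.0, 0.0, -56.3]
force: [1.0, -0.4, -0.9]
opening: 0.0564
```

Force vanished, so the lid has passed the thread start. Lowering it gently by the step.

{"api": "jog_arm", "payload": {"commands": [{"x":0,"y":0,"z":0.1,"roll":0},{"x":0,"y":0,"z":0.05,"roll":0},{"x":0,"y":0,"z":0,"roll":0}]}}

```text
clock: 16.6
tool_pos: [0.4869, 0.1874, 0.0623]
orientation: [180.0, 0.0, -56.2]
force: [0.9, -0.8, -0.6]
opening: 0.0565
```

{"api": "jog_arm", "payload": {"commands": [{"x":0,"y":0,"z":0.06,"roll":0},{"x":0,"y":0,"z":0.04,"roll":0},{"x":0,"y":0,"z":0,"roll":0}]}}

```text
clock: 16.9
tool_pos: [0.4869, 0.1873, 0.0614]
orientation: [180.0, 0.0, -56.2]
force: [0.4, -0.5, -1.1]
opening: 0.0566
```

{"api": "jog_arm", "payload": {"commands": [{"x":0,"y":0,"z":0.05,"roll":0},{"x":0,"y":0,"z":0,"roll":0}]}}

```text
clock: 17.1
tool_pos: [0.4869, 0.1873, 0.0609]
orientation: [180.0, 0.0, -56.1]
force: [-0.0, -0.2, -0.3]
opening: 0.0563
```

{"api": "jog_arm", "payload": {"commands": [{"x":0,"y":0,"z":0.05,"roll":0},{"x":0,"y":0,"z":0,"roll":0}]}}

```text
clock: 17.3
tool_pos: [0.4869, 0.1873, 0.0604]
orientation: [180.0, -0.0, -56.1]
force: [-0.1, -1.1, -0.2]
opening: 0.0562
```

{"api": "jog_arm", "payload": {"commands": [{"x":0,"y":0,"z":0.04,"roll":0},{"x":0,"y":0,"z":0,"roll":0}]}}

```text
clock: 17.5
tool_pos: [0.4869, 0.1874, 0.0602]
orientation: [-180.0, -0.0, -56.1]
force: [-0.5, -0.8, 2.6]
opening: 0.0564
```

{"api": "jog_arm", "payload": {"commands": [{"x":0,"y":0,"z":0.04,"roll":0},{"x":0,"y":0,"z":0,"roll":0}]}}

```text
clock: 17.7
tool_pos: [0.487, 0.1873, 0.0601]
orientation: [-180.0, -0.0, -56.1]
force: [-2.2, -1.1, 6.4]
opening: 0.0567
```

{"api": "jog_arm", "payload": {"commands": [{"x":0,"y":0,"z":0.015,"roll":0.1},{"x":0,"y":0,"z":0.015,"roll":0.1},{"x":0,"y":0,"z":0,"roll":0}]}}

```text
clock: 18.0
tool_pos: [0.4874, 0.1878, 0.0598]
orientation: [-179.9, 0.0, -67.7]
force: [0.5, -0.3, 3.6]
opening: 0.0563
```

{"api": "jog_arm", "payload": {"commands": [{"x":0,"y":0,"z":0.021,"roll":0.1},{"x":0,"y":0,"z":0.021,"roll":0.1},{"x":0,"y":0,"z":0,"roll":0}]}}

```text
clock: 18.3
tool_pos: [0.4874, 0.1877, 0.0593]
orientation: [-179.9, 0.0, -79.0]
force: [-0.4, 0.8, 5.7]
opening: 0.0566
```

{"api": "jog_arm", "payload": {"commands": [{"x":0,"y":0,"z":0.02,"roll":0.1},{"x":0,"y":0,"z":0.02,"roll":0.1},{"x":0,"y":0,"z":0.02,"roll":0.1},{"x":0,"y":0,"z":0,"roll":0}]}}

```text
clock: 18.7
tool_pos: [0.4873, 0.1876, 0.0587]
orientation: [-180.0, 0.0, -96.1]
force: [-0.7, -0.1, 4.6]
opening: 0.0563
```

{"api": "jog_arm", "payload": {"commands": [{"x":0,"y":0,"z":0.02,"roll":0.1},{"x":0,"y":0,"z":0.02,"roll":0.1},{"x":0,"y":0,"z":0.02,"roll":0.1},{"x":0,"y":0,"z":0,"roll":0}]}}

```text
clock: 19.1
tool_pos: [0.4873, 0.1876, 0.058]
orientation: [-180.0, 0.0, -113.2]
force: [0.6, 0.7, 4.6]
opening: 0.0559
```

```bash
python3 -c "
from h import *
to()
"
```

```text
t 19.1 pos [0.4873 0.1876 0.058 ] ori [-1.7997e+02  3.0000e-02 -1.1322e+02] j [ 42.6  16.4 -30.7   0.  -42.8 -65.8] F [0.65 0.73 4.6 ] M [ 0.211 -0.157 -0.063] op 0.0559
tool cm [0. 0. 0.]
```

{"api": "jog_arm", "payload": {"commands": [{"x":0,"y":0,"z":0.02,"roll":0.1},{"x":0,"y":0,"z":0.015,"roll":0.1},{"x":0,"y":0,"z":0,"roll":0}]}}

```text
clock: 19.4
tool_pos: [0.4871, 0.1874, 0.0576]
orientation: [-180.0, 0.0, -124.7]
force: [-0.4, 0.4, 5.6]
opening: 0.0562
```

```bash
python3 -c "
from h import *
to()
"
```

```text
t 19.4 pos [0.4871 0.1874 0.0576] ori [-1.7999e+02  2.0000e-02 -1.2465e+02] j [ 42.6  16.4 -30.8   0.  -42.8 -77.3] F [-0.4   0.36  5.58] M [ 0.122 -0.19  -0.077] op 0.0562
tool cm [0. 0. 0.]
```

{"api": "jog_arm", "payload": {"commands": [{"x":0,"y":0,"z":0.01,"roll":0.1},{"x":0,"y":0,"z":0,"roll":0}]}}

```text
clock: 19.6
tool_pos: [0.487, 0.1873, 0.0574]
orientation: [-180.0, 0.0, -130.4]
force: [1.4, -0.6, 5.7]
opening: 0.0559
```

```bash
python3 -c "
from h import *
to()
"
```

```text
t 19.6 pos [0.487  0.1873 0.0574] ori [-179.99    0.   -130.35] j [ 42.6  16.5 -30.8   0.  -42.8 -83. ] F [ 1.39 -0.61  5.72] M [ 0.102 -0.131 -0.109] op 0.0559
tool cm [0. 0. 0.]
```

{"api": "jog_arm", "payload": {"commands": [{"x":0,"y":0,"z":0.015,"roll":0.1},{"x":0,"y":0,"z":0,"roll":0}]}}

```text
clock: 19.8
tool_pos: [0.4871, 0.1874, 0.0573]
orientation: [-180.0, 0.0, -136.1]
force: [-0.1, -1.1, 5.7]
opening: 0.0564
```

{"api": "jog_arm", "payload": {"commands": [{"x":0,"y":0,"z":0.01,"roll":0.1},{"x":0,"y":0,"z":0,"roll":0}]}}

```text
clock: 20.0
tool_pos: [0.4872, 0.1874, 0.0574]
orientation: [-180.0, 0.0, -141.8]
force: [-1.3, -0.4, 6.6]
opening: 0.0563
```

```bash
python3 -c "
from h import *
to()
"
```

```text
t 20.0 pos [0.4872 0.1874 0.0574] ori [-1.7999e+02  3.0000e-02 -1.4181e+02] j [ 42.6  16.5 -30.8   0.  -42.7 -94.4] F [-1.25 -0.44  6.56] M [ 0.07  -0.106 -0.073] op 0.0563
tool cm [0. 0. 0.]
```

{"api": "jog_arm", "payload": {"commands": [{"x":0,"y":0,"z":0,"roll":0.1},{"x":0,"y":0,"z":0,"roll":0}]}}

```text
clock: 20.2
tool_pos: [0.4872, 0.1875, 0.0573]
orientation: [-180.0, 0.0, -147.5]
force: [0.2, -0.6, 5.8]
opening: 0.0564
```

```bash
python3 -c "
from h import *
to()
"
```

```text
t 20.2 pos [0.4872 0.1875 0.0573] ori [-1.7999e+02  3.0000e-02 -1.4754e+02] j [  42.6   16.5  -30.8    0.   -42.7 -100.2] F [ 0.2  -0.59  5.77] M [ 0.07  -0.118 -0.097] op 0.0564
tool cm [0. 0. 0.]
```

{"api": "jog_arm", "payload": {"commands": [{"x":0,"y":0,"z":0,"roll":0.06},{"x":0,"y":0,"z":0,"roll":0}]}}

```text
clock: 20.4
tool_pos: [0.4872, 0.1875, 0.0573]
orientation: [-180.0, 0.0, -150.9]
force: [0.0, -0.1, 6.4]
opening: 0.0564
```

```bash
python3 -c "
from h import *
to()
"
```

```text
t 20.4 pos [0.4872 0.1875 0.0573] ori [-1.800e+02  3.000e-02 -1.509e+02] j [  42.6   16.5  -30.8    0.   -42.7 -103.5] F [ 0.03 -0.08  6.43] M [ 0.048 -0.138 -0.014] op 0.0564
tool cm [0. 0. 0.]
```

{"api": "jog_arm", "payload": {"commands": [{"x":0,"y":0,"z":0,"roll":0.05},{"x":0,"y":0,"z":0,"roll":0}]}}

```text
clock: 20.6
tool_pos: [0.4872, 0.1875, 0.0573]
orientation: [-180.0, 0.0, -153.7]
force: [-0.2, -0.5, 7.1]
opening: 0.0567
```

```bash
python3 -c "
from h import *
to()
"
```

```text
t 20.6 pos [0.4872 0.1875 0.0573] ori [-1.8000e+02  3.0000e-02 -1.5375e+02] j [  42.6   16.5  -30.8    0.   -42.7 -106.4] F [-0.22 -0.51  7.12] M [ 0.119 -0.152 -0.067] op 0.0567
tool cm [0. 0. 0.]
```

{"api": "jog_arm", "payload": {"commands": [{"x":0,"y":0,"z":0,"roll":0.06},{"x":0,"y":0,"z":0,"roll":0}]}}

```text
clock: 20.8
tool_pos: [0.4873, 0.1875, 0.0573]
orientation: [-180.0, 0.0, -157.2]
force: [0.2, -0.4, 5.8]
opening: 0.0562
```

```bash
python3 -c "
from h import *
to()
"
```

```text
t 20.8 pos [0.4873 0.1875 0.0573] ori [-1.800e+02  3.000e-02 -1.572e+02] j [  42.6   16.5  -30.8    0.   -42.7 -109.8] F [ 0.15 -0.45  5.81] M [ 0.053 -0.152 -0.102] op 0.0562
tool cm [0. 0. 0.]
```

{"api": "jog_arm", "payload": {"commands": [{"x":0,"y":0,"z":0,"roll":0.05},{"x":0,"y":0,"z":0,"roll":0}]}}

```text
clock: 21.0
tool_pos: [0.4873, 0.1875, 0.0573]
orientation: [-180.0, 0.0, -160.0]
force: [1.1, -1.1, 5.8]
opening: 0.0565
```

```bash
python3 -c "
from h import *
to()
"
```

```text
t 21.0 pos [0.4873 0.1875 0.0573] ori [-1.8000e+02  4.0000e-02 -1.6004e+02] j [  42.6   16.5  -30.8    0.   -42.7 -112.7] F [ 1.12 -1.1   5.84] M [-0.01  -0.428 -0.112] op 0.0565
tool cm [0. 0. 0.]
```

{"api": "jog_arm", "payload": {"commands": [{"x":0,"y":0,"z":0,"roll":0.04},{"x":0,"y":0,"z":0,"roll":0}]}}

```text
clock: 21.2
tool_pos: [0.4874, 0.1875, 0.0573]
orientation: [-180.0, 0.0, -162.3]
force: [1.0, 0.3, 5.4]
opening: 0.0564
```

```bash
python3 -c "
from h import *
to()
"
```

```text
t 21.2 pos [0.4874 0.1875 0.0573] ori [-1.7999e+02  5.0000e-02 -1.6232e+02] j [  42.6   16.5  -30.8    0.   -42.7 -115. ] F [1.03 0.26 5.36] M [-0.071 -0.503  0.185] op 0.0564
tool cm [0. 0. 0.]
```

{"api": "jog_arm", "payload": {"commands": [{"x":0,"y":0,"z":0,"roll":0.02},{"x":0,"y":0,"z":0,"roll":0}]}}

```text
clock: 21.4
tool_pos: [0.4874, 0.1875, 0.0573]
orientation: [-180.0, 0.0, -163.4]
force: [0.4, -0.9, 5.5]
opening: 0.0564
```

```bash
python3 -c "
from h import *
to()
"
```

```text
t 21.4 pos [0.4874 0.1875 0.0573] ori [-1.8000e+02  5.0000e-02 -1.6343e+02] j [  42.6   16.5  -30.8    0.   -42.7 -116.1] F [ 0.38 -0.92  5.5 ] M [-0.024 -0.568  0.278] op 0.0564
tool cm [0. 0. 0.]
```

{"api": "jog_arm", "payload": {"commands": [{"x":0,"y":0,"z":0,"roll":0.01},{"x":0,"y":0,"z":0,"roll":0}]}}

```text
clock: 21.6
tool_pos: [0.4874, 0.1875, 0.0573]
orientation: [-180.0, 0.0, -164.0]
force: [0.2, -0.7, 5.0]
opening: 0.0563
```

```bash
python3 -c "
from h import *
to()
"
```

```text
t 21.6 pos [0.4874 0.1875 0.0573] ori [-1.7999e+02  5.0000e-02 -1.6401e+02] j [  42.6   16.5  -30.8    0.   -42.7 -116.7] F [ 0.2  -0.72  4.97] M [ 0.025 -0.588  0.442] op 0.0563
tool cm [0. 0. 0.]
```

Hand-tight, with about 0.3–0.4 N m measured. Releasing and lifting.

{"api": "jog_arm", "payload": {"commands": [{"x":0,"y":0,"z":0,"roll":0},{"x":0,"y":0,"z":0,"roll":0},{"x":0,"y":0,"z":0,"roll":0},{"x":0,"y":0,"z":0,"roll":0},{"x":0,"y":0,"z":0,"roll":0},{"x":0,"y":0,"z":0,"roll":0}], "gripper": 8.7}}

```text
clock: 22.2
tool_pos: [0.4869, 0.1873, 0.0569]
orientation: [-180.0, -0.0, -164.4]
force: [-1.0, -0.2, -0.8]
opening: 0.0868
```

{"api": "jog_arm", "payload": {"commands": [{"x":0,"y":0,"z":-0.5,"roll":0},{"x":0,"y":0,"z":-1,"roll":0},{"x":0,"y":0,"z":-2,"roll":0},{"x":0,"y":0,"z":-3,"roll":0},{"x":0,"y":0,"z":-4,"roll":0},{"x":0,"y":0,"z":-4,"roll":0},{"x":0,"y":0,"z":0,"roll":0}]}}

```text
clock: 22.9
tool_pos: [0.4898, 0.189, 0.209]
orientation: [179.8, 0.6, -164.4]
force: [0.3, -0.1, -0.6]
opening: 0.0874
```

```bash
python3 -c "
from h import *
to()
s=snap('scene','s5.png');crop(s,(400,205),40,'s5c.png',[hull(s,cyl(.4865,.1885,.0548,.0708,.0285)),proj(s,circ(.4865,.1885,.0708,.0285))],k=8)
"
```

```text
t 22.9 pos [0.4898 0.189  0.209 ] ori [ 179.82    0.59 -164.37] j [ 4.26e+01  6.70e+00 -2.01e+01  1.00e-01 -6.25e+01 -1.17e+02] F [ 0.32 -0.1  -0.64] M [ 0.066 -0.171 -0.013] op 0.0874
tool cm [0. 0. 0.]
```

View pics/s5c.png

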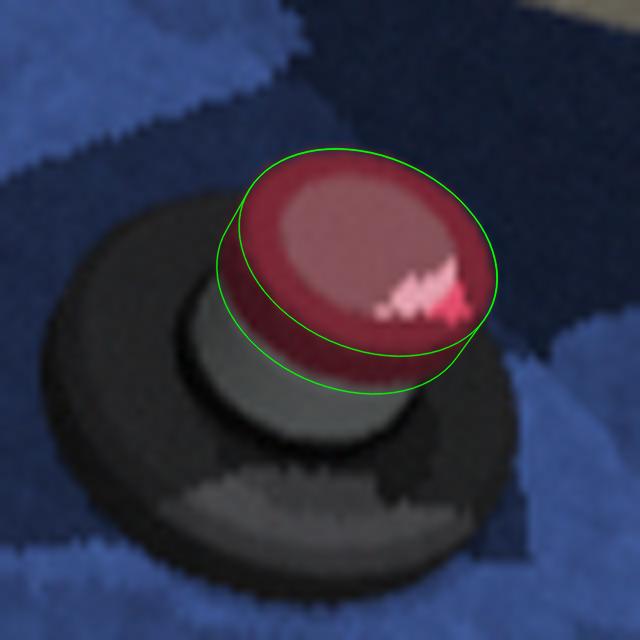

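View pics/s5.png

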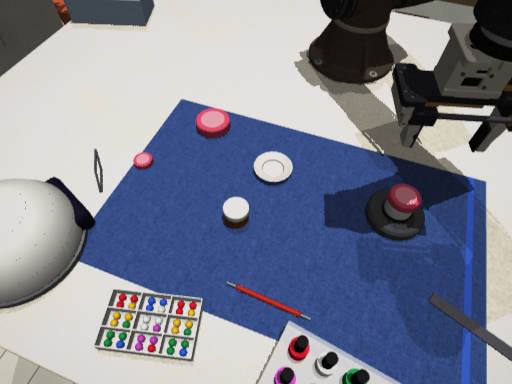

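The crop (full-image pixel ≈ (404,198)) shows the lid seated level, matching the drawn home outline. The bystanders are unmoved at (236,210), (273,167) and (268,300).

```bash
python3 -c "
from h import *
print(ctrl.close_job()); to()
"
```

```text
the job is handed in; nothing more can be done
None
the job is handed in; nothing more can be done
```

I closed the jar with the middle-sized pink lid and handed the job in at about 23 s; the hand-in reported no verdict.

- **Grasp:** I gripped the lid twice at 90° to centre it in the jaws, then set it level on the neck.
- **Backward turn:** I turned it back about 1.6 rad. It climbed to a height worked out at about 3.2 mm above the rim point, with a vertical force of up to about 6 N. The force then vanished as it passed the thread start. Lowering it found contact about 3.6 mm down, at roughly rim height.
- **Forward turn:** I screwed it forward until it stopped sinking, about 3.2 mm below the rim point. It then went on until the torque rose, with single noisy readings of 0.28 and then 0.44 N m. The last is slightly over the 0.2–0.4 hand-tight range.
- **Last checks:** After I let go and lifted clear, the picture showed the lid level and matching the outline expected for a lid fully home. The spare jar, dish and dotting tool were where they started.
- **Not certain:**
  - The height at the climb is only about 0.4 mm above the 2.8 mm limit and comes from the tool position, not from seeing the lid.
  - The two cameras disagreed by 1–2 mm on the jar's position. I settled it from how the lid appeared in the pictures when its position was known, and then by contact.
  - I could not measure how hard the thread presses on the lid after release.

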